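# Clamp the cull box and hold its sprung lid just short of balance

### The arm

A 7-joint arm with a two-finger parallel gripper is mounted at the origin on a cart in front of the work surface, level with it; the furniture and walls round the work are solid. World frame = base frame: x ahead of the robot, y to its left, z up, the work surface at z = 0. Lengths are in m, angles in rad, forces in N, time in s.
With the tool pointing down it reaches from about 0.4 to 0.85 m from the base axis. Payload 4.5 kg.
Tool frame: the origin (TCP) lies at the very end of the fingers, on their centre line; the grasp point (between the pads) lies 19 mm behind it; z points along the fingers, y is the line along which they close (so a half turn about z gives the same grasp; the last joint's range is limited). The gripper opens to 88 mm and grips with 3 to 60 N. Pads are 18 mm wide; open, the fingers measure 123 mm over their backs; the gripper's body (75 mm by 187 mm) begins 45 mm behind the grasp point.
Start: joints at [1.319, 0.689, -0.195, 1.565, 0.157, 0.902, -0.215], TCP at [0.176, -0.6, 0.239] pointing down, gripper open.
Joint ranges: [-3.01, 3.01], [-0.46, 2.08], [-1.47, 1.51], [0.13, 2.56], [-1, 4.14], [0.04, 2.09], [-2.66, 2.66]. Speed limits (rad/s): [2.57, 2.57, 3.14, 3.14, 3.14, 3.14, 3.14].

### API

Orientations are given as a unit quaternion [x, y, z, w].
In Python, from plant import r gives the robot as it stands. The module is installed in compiled form; this text tells all that it offers.
- The arm moves only by the tool step_arm, never from a script. Its argument "increments" is a list of rows, each a list of 2 entries, a list of its own where there are three numbers: the shift along the world's x, y, z in cm, then the turn, a rotation vector about the world's x, y, z in degrees. A call has exactly 10 rows; each row shifts and turns the commanded pose from where the row before left it; what a row does not reach is not made up. A row lasts 1/10 s, in which the tool goes at most 50 mm and 8.59 degrees, less where a joint would pass 70% of its speed; a pose out of reach is approached as far as the arm can. A call is refused whole if a number of a shift passes 5 or a number of a turn 8.59, either way. A call with a gripper value outside its range is refused whole. "fingers" is the opening, from 0 (shut) to 1 (fully open), set as the call begins (left out, the last holds). The fingers move at their own pace and stop on an object; "grip_force" is the grip in N (left out, the last holds). Time passes only in rows, so rows that do not move let the fingers close, or fill a call up. It gives the time, the measured TCP pose, the force, the opening and the grip force at its end, in the units of the state.
- r.get_state(): the state, without advancing time (a new reading comes with each control period).
- r.snapshot(name): name is "side" or "top" or "wrist"; returns (picture, depth): 420x560x3 uint8, red, green, blue; 420x560 float32, m along the optical axis (not along the pixel's ray), 0 where there is no reading.
- r.calibration(name): a dict with "fov_y" (degrees; the focal length in pixels is half the picture's height over the tangent of half this angle, whatever the lens; pixels are square), "cx", "cy" (the principal point, pixels), "k1" (the pictures are not rectified: a ray, as slopes to the right and down, at radius r is drawn at 1 + k1 r^2 times it, then the intrinsics apply), "R" (3x3) and "t" (3): a world point X has camera coordinates R X + t. Camera axes: x right, y down, z forward; pixel columns grow to the right and rows downward; lengths in m; the calibration is good to about 2 mm. A picture is of the moment at which its call begins: read the wrist's pose just before it. calibration takes no time and is no camera call; for the wrist camera it gives the pose at the moment of the call.
- r.finish_job(): hands the job in; it is judged then, once.
The state is a dict: "clock": time; "q": joint angles; "qd": joint speeds; "joint_torque": joint torques, N m; "tool_pos": TCP position; "eef_rot": TCP orientation; "contact_force": force on the tool from outside, world axes, zero at the start; "moment": the same for the moment, N m; "opening": opening from 0.0 (shut) to 1.0 (fully open); "finger_force": force on a finger pad.
Only numpy, scipy, OpenCV 4.12 (cv2) and the standard library are available. Lean on these libraries where they do the work, as an engineer would, in place of code of your own. Each camera call takes 0.05 s, during which the arm holds its last target. There are 200 camera calls.

### The job

Crank the red-knobbed clamp handle clockwise until the sliding jaw pins the grey cull box tightly against the fixed jaw. Then lift the box's sprung lid by its orange bar clearly past its balance point, bring it back to about ten degrees below the balance point (pointer in the middle of the green band of the scale, where the lid would fall shut by itself), and finish there, still holding the lid open and still, with the box still clamped. Leave the other things on the table where they are.

Things in the scene. Friction and masses are not known exactly. Their poses are not given: they have to be found in the camera images.
- clamp: blue bench clamp on a dark steel bed 130 x 325 x 12 mm, fixed to the table; origin: on the table under the middle of the place for the box. x points away from the robot (turned up to 0.25 rad), y left toward the crank, z up. Crank housing at y = 156 to 218 mm, 72 mm high; the jaws reach 63 mm above the table, lower than the box
- fixed_jaw: fixed jaw of the clamp, right of the box (-y side), with a rubber face 68 mm to the right of the clamp's origin; its origin is the clamp's origin
- jaw: sliding jaw, 100 mm long in x, left of the box (+y side), with a rubber face; origin: middle of that face, 38 mm above the table. It slides along the clamp's -y axis, 4 mm per radian of crank (25 mm per turn). It starts 81 to 86 mm left of the clamp's origin; with the box pinned between both jaws it stands at 52 mm, after about 1.2 to 1.4 turns
- crank (a joint): turn of the crank in rad, 0 to 9.5, growing clockwise seen from above, which closes the jaw; starts at 0 to 1.2. The box is pinned at about 8.5. Friction of 0.2 N m (about 4.5 N at the knob) keeps the crank, and so the clamping, where it is left; once the box is pinned the push along the knob's path rises steeply: at 12 to 18 N the box is clamped well
- crank_axis (a point): point on the upright axis of the crank, at the height of the middle of the knob, 109 mm above the table; fixed
- knob_center (a point): middle of the upright red knob, a cylinder of 22 mm diameter and 40 mm height (its ends 89 and 129 mm above the table) that spins freely on its pin, so a hand may hold it without turning. It goes round the crank axis in a level circle of 45 mm radius; the flat crank arm lies just below it
- cull_box: grey steel box under the lid, 135 (x) x 120 (y) x 100 mm, 0.9 kg without the lid, loose on the 12 mm thick bed with some mm of play between the jaws; origin: centre of its underside; x points away from the robot to the hinge, z up. The curved scale on its right side is green where the lid is to be held, red above; a red pin on the lid's edge is the pointer
- lid (a joint): opening angle of the aluminium lid (0.7 kg) in rad: 0 shut (the start), 1.40 wide open at its stop. A spring carries part of its weight: the balance point is 0.95; below it the lid falls shut, above it the lid springs up to its stop. Green band of the scale: 0.67 to 0.90. The forces at the bar are small: about 1 N to start lifting, under 1 N near balance. No friction holds it
- lid_hinge (a point): middle of the hinge pin at the far upper edge of the box, 115 mm above the table; the pin runs along the box's y axis
- lid_bar (a point): middle of the lid's orange round grab bar, 12 mm diameter, along the box's y axis, in the lid's plane 205 mm from the hinge pin. Two legs, 78 mm apart inside, carry it; 60 mm lie clear between bar and box. Shut, it is on the robot's side of the box, 117 mm above the table; it swings up and away from the robot. Pinched from above, it can turn between the fingers while the hand stays upright
- cards: bystander: a small banded stack of grey cards, 65 x 90 x 21 mm; origin under its middle; to be left alone
- caliper: bystander: a digital caliper, 57 x 185 x 15 mm; origin under its middle; to be left alone
- pen: bystander: a white and red pen, 145 mm long; origin under its middle; to be left alone
- scissors: bystander: scissors with blue handles, 199 mm long; origin under its middle; to be left alone

How it is judged:
By the outcome, as a careful person would: the job done as asked, in the order asked, and still so for the second after the job is handed in, while the arm keeps its last pose, push and grip.
It also fails if it takes over 70 s, if anything falls off the work surface, if the arm or the gripper's body presses on something with over 40 N, if the wrist force passes 120 N, or if a joint passes its speed limit or range.

## Working session

There is one attempt and no reset: what is moved stays moved. The work goes in short steps, Python scripts to look and compute and a tool call to move; the robot and the scene stay as the last step left them, time stands still between calls to the robot, and variables do not carry over. Pictures are saved under pics/ and viewed, at most 10 in all, crops included, and the job is handed in when it is done.

Besides the shell and the picture viewer there is one more tool, called after "Call:" as name(argument=value, ...), one argument or row to a line, values as JSON. step_arm: Moves the arm, as the interface text tells. Its arguments: {"type":"object","properties":{"increments":{"type":"array","items":{"type":"array"}},"fingers":{"type":"number"},"grip_force":{"type":"number"}},"required":["increments"]}

```bash
mkdir -p pics; python3 - <<'E'
from plant import r
import cv2,numpy as np
s=r.get_state();print(s)
for n in("top","side"):
    p,d=r.snapshot(n);cv2.imwrite(f"pics/{n}0.png",p[:,:,::-1]);np.save(f"{n}0.npy",d);np.save(f"{n}0rgb.npy",p)
    print(n,r.calibration(n))
E
```

```text
{'clock': 0.0, 'q': array([ 1.31875888,  0.69003596, -0.19448142,  1.56634362,  0.15733025,
        0.90246954, -0.21509893]), 'qd': array([-0.00062616, -0.00057165,  0.00041754,  0.00085936, -0.00141188,
        0.00024842, -0.00125077]), 'joint_torque': array([ 5.03220926e-04, -5.27559221e+01, -1.26697876e+00, -1.53432101e+01,
       -5.27083862e-02,  6.62515798e-03,  1.76433932e-04]), 'tool_pos': array([ 0.17597803, -0.59905858,  0.23787687]), 'eef_rot': array([ 9.89798430e-01,  1.42471747e-01, -2.16214090e-04, -9.06505130e-04]), 'contact_force': array([0.14000832, 0.06501301, 0.2469408 ]), 'moment': array([0.03297507, 0.03615101, 0.02557082]), 'finger_force': 0.0, 'opening': 1.0028395177480376}
top {'fov_y': 42.81685627176188, 'cx': 275.153369557069, 'cy': 209.072190854851, 'k1': -0.2015076458518575, 'R': array([[ 0.00267943, -0.99993709,  0.01089199],
       [-0.98424559, -0.00456264, -0.17674785],
       [ 0.17678642, -0.01024681, -0.9841959 ]]), 't': array([-0.09449768,  0.59770886,  1.35134439])}
side {'fov_y': 49.25663217647511, 'cx': 280.9980412091369, 'cy': 210.62391066036105, 'k1': -0.07940307230285584, 'R': array([[-0.81142966, -0.58404506,  0.02175495],
       [-0.26598415,  0.3358822 , -0.90356825],
       [ 0.52041747, -0.73896855, -0.42789151]]), 't': array([0.43243193, 0.28572741, 1.08515728])}
```

View pics/top0.png

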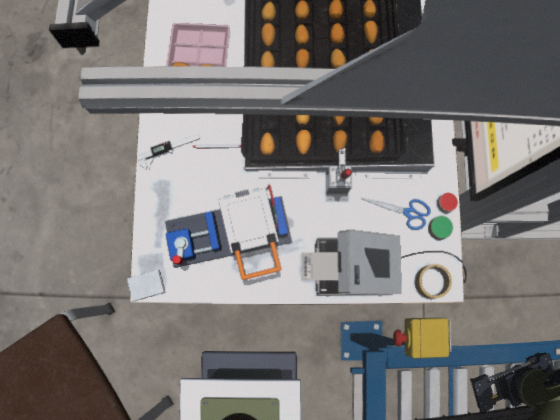

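View pics/side0.png

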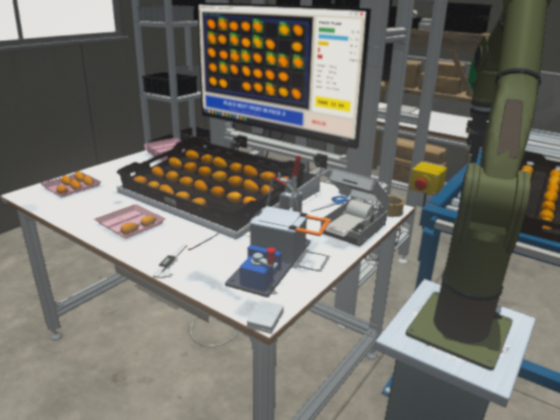

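The top view shows the clamp at about (235,230), the red knob at (177,260), the crank hub at (181,243) and the orange bar at (261,273). I'll turn these into world positions.

```bash
cat > h.py <<'E'
import numpy as np,cv2
def K(c,h=420):
    f=h/2/np.tan(np.radians(c["fov_y"]/2));return np.array([[f,0,c["cx"]],[0,f,c["cy"]],[0,0,1]])
def ray(c,px):
    u=cv2.undistortPoints(np.array(px,float).reshape(-1,1,2),K(c),np.array([c["k1"],0,0,0.]))[:,0]
    return (np.c_[u,np.ones(len(u))])@c["R"], -c["R"].T@c["t"]
def plane(c,px,z):
    d,o=ray(c,px);return o+d*((z-o[2])/d[:,2])[:,None]
def depthpts(c,d,m):
    v,u=np.nonzero(m&(d>0));k,o=ray(c,np.c_[u,v]);return o+k*d[v,u][:,None]
def proj(c,X):
    X=np.atleast_2d(X);p=X@c["R"].T+c["t"];a=p[:,:2]/p[:,2:];r2=(a**2).sum(1,keepdims=True)
    k=K(c);return a*(1+c["k1"]*r2)*k[0,0]+k[:2,2]
def mask(p,col):
    h=cv2.cvtColor(p,cv2.COLOR_RGB2HSV);H,S,V=h[...,0].astype(int),h[...,1],h[...,2]
    if col=="red":return ((H<5)|(H>172))&(S>140)&(V>70)
    if col=="orange":return (H>=7)&(H<=18)&(S>150)&(V>100)
    if col=="blue":return (H>100)&(H<125)&(S>140)&(V>50)
E
python3 - <<'E'
from plant import r
from h import *
c=r.calibration("top");p=np.load("top0rgb.npy");d=np.load("top0.npy")
def roi(m,x0,y0,x1,y1):
    o=np.zeros_like(m);o[y0:y1,x0:x1]=m[y0:y1,x0:x1];return o
m=roi(mask(p,"red"),165,225,200,275);P=depthpts(c,d,m);print("knob",m.sum(),P.mean(0),P.max(0),P.min(0))
v,u=np.nonzero(m);print(u.mean(),v.mean())
m=roi(mask(p,"orange"),225,235,290,285);P=depthpts(c,d,m);print("bar",m.sum(),P.min(0),P.max(0))
v,u=np.nonzero(m);rect=cv2.minAreaRect(np.c_[u,v].astype(np.float32));print(rect)
X=plane(c,cv2.boxPoints(rect),.117);print(X)
# box lid top: white dashed corners
print("lid",plane(c,[[221,199],[264,190],[277,237],[233,248]],.118))
print("hub",plane(c,[[181,243]],.09), d[243,181],d[260,177])
E
```

```text
knob 56 [0.45783047 0.15108259 0.12715054] [0.46637082 0.1728381  0.13540554] [0.44910619 0.1423317  0.06737959]
176.35714285714286 259.4642857142857
bar 313 [ 0.41413216 -0.10155416  0.11470557] [0.50324488 0.00709957 0.13514577]
((257.3301086425781, 260.3816833496094), (29.30146026611328, 40.24772644042969), 77.125)
[[ 0.48193561  0.00872337  0.117     ]
 [ 0.50473978 -0.08823394  0.117     ]
 [ 0.43403537 -0.10451124  0.117     ]
 [ 0.4115485  -0.00823431  0.117     ]]
lid [[ 0.61159121  0.04448913  0.118     ]
 [ 0.63516924 -0.06343226  0.118     ]
 [ 0.51617234 -0.09641451  0.118     ]
 [ 0.48822896  0.01233172  0.118     ]]
hub [[0.50291668 0.14688134 0.09      ]] 1.3438215 1.3004338
```

Call:
step_arm(
  increments=[
    [[2.9,3.0,1.6],[0,0,4.35]],
    [[2.9,3.0,1.6],[0,0,4.35]],
    [[2.9,3.0,1.6],[0,0,4.35]],
    [[2.9,3.0,1.6],[0,0,4.35]],
    [[2.9,3.0,1.6],[0,0,4.35]],
    [[2.9,3.0,1.6],[0,0,4.35]],
    [[2.9,3.0,1.6],[0,0,4.35]],
    [[2.9,3.0,1.6],[0,0,4.35]],
    [[2.9,3.0,1.6],[0,0,4.35]],
    [[2.9,3.0,1.6],[0,0,4.35]],
  ],
)

```text
clock: 1.1
tool_pos: [0.4668, -0.2983, 0.3991]
eef_rot: [0.866, 0.5, -0.0, -0.0]
contact_force: [0.3, -0.3, -0.2]
opening: 1.003
finger_force: 0.0
```

Call:
step_arm(
  increments=[
    [[0,4,0],[0,0,4.35]],
    [[0,4,0],[0,0,4.35]],
    [[0,4,0],[0,0,4.35]],
    [[0,4,0],[0,0,4.35]],
    [[0,4,0],[0,0,4.35]],
    [[0,4,0],[0,0,4.35]],
    [[0,4,0],[0,0,4.35]],
    [[0,4,0],[0,0,4.35]],
    [[0,4,0],[0,0,4.35]],
    [[0,2,0],[0,0,4.35]],
  ],
)

```text
clock: 2.1
tool_pos: [0.4654, 0.0842, 0.3989]
eef_rot: [0.617, 0.787, 0.001, -0.001]
contact_force: [0.4, -0.3, 0.7]
opening: 0.999
finger_force: 0.0
```

```bash
cat > look.py <<'E'
from plant import r
from h import *
import sys,pickle
n,cam=sys.argv[1],(sys.argv[2] if len(sys.argv)>2 else "wrist")
s=r.get_state();c=r.calibration(cam);p,d=r.snapshot(cam)
pickle.dump((c,p,d,s),open(n+".pkl","wb"));cv2.imwrite(f"pics/{n}.png",p[:,:,::-1])
print(s["clock"],s["tool_pos"],s["eef_rot"],s["q"],s["contact_force"],s["opening"])
E
python3 look.py w1
```

```text
2.1 [0.46536423 0.08415803 0.39886077] [ 6.16801715e-01  7.87118134e-01  6.39780133e-04 -5.27623286e-04] [ 0.24072661  0.36559313 -0.74614914  1.73395512  0.26787154  1.14665985
 -0.34230626] [ 0.42441204 -0.30823354  0.68276915] 0.9993721000891481
```

View pics/w1.png

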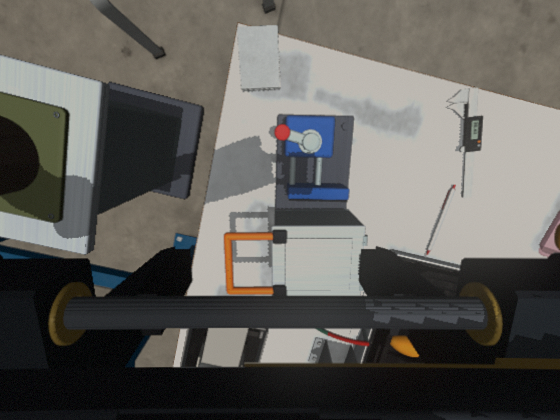

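The wrist view shows the knob at (283,132), the hub at (311,141), the bed's left end at (277..353,114) and the bar at x≈229, y 236–292.

```bash
python3 - <<'E'
import pickle
from h import *
c,p,d,s=pickle.load(open("w1.pkl","rb"))
m=mask(p,"red").copy();m[:,:265]=0;m[:,300:]=0;m[:115]=0;m[150:]=0
v,u=np.nonzero(m);P=depthpts(c,d,m);T=P[P[:,2]>.122];print("knob top",len(P),len(T),T.mean(0),(T.min(0)+T.max(0))/2,T.max(0)-T.min(0),P[:,2].min(),P[:,2].max())
print("hub px plane", plane(c,[[311,141]],.1), d[141,311]); 
g=cv2.cvtColor(p,cv2.COLOR_RGB2HSV); 
# hub top: points near the hub with z
k=np.zeros(m.shape,bool);k[125:158,290:328]=1
Q=depthpts(c,d,k);z=Q[:,2];print("z hist",np.histogram(z,bins=np.arange(.06,.13,.004)))
for lo in(.08,.084,.09):
  H=Q[(z>lo)];print(lo,len(H),H.mean(0),(H.min(0)+H.max(0))/2,H.max(0)-H.min(0))
m=mask(p,"orange").copy();m[:,:215]=0;m[:,285:]=0;m[:225]=0;m[300:]=0
P=depthpts(c,d,m);rect=cv2.minAreaRect(P[:,:2].astype(np.float32));print("orange",P[:,2].mean(),rect,cv2.boxPoints(rect))
m=mask(p,"blue").copy();m[:,:270]=0;m[:,360:]=0;m[:105]=0;m[210:]=0
P=depthpts(c,d,m)
for a,b in((.05,.068),(.068,.08)):
  q=P[(P[:,2]>a)&(P[:,2]<b)];rc=cv2.minAreaRect(q[:,:2].astype(np.float32));print("blue",a,len(q),rc,cv2.boxPoints(rc).round(4).tolist())
E
```

```text
knob top 185 182 [0.45827046 0.15152528 0.12964528] [0.4580717  0.15161923 0.12934452] [0.0189085  0.01966428 0.00659482] 0.001559865172727215 0.13264193233084515
hub px plane [[0.50264313 0.1496244  0.1       ]] 0.43911603
z hist (array([  0,   5, 148, 531, 142,  12,  44, 111, 217,  25,   0,   0,   0,
         0,   0,   0,   3]), array([0.06 , 0.064, 0.068, 0.072, 0.076, 0.08 , 0.084, 0.088, 0.092,
       0.096, 0.1  , 0.104, 0.108, 0.112, 0.116, 0.12 , 0.124, 0.128]))
0.08 414 [0.49527812 0.14934064 0.09243817] [0.49413075 0.14957494 0.10418427] [0.05159112 0.02796907 0.04820452]
0.084 402 [0.49491811 0.14920236 0.0927829 ] [0.49222217 0.14853366 0.10671322] [0.04777398 0.0245232  0.04314661]
0.09 259 [0.50202186 0.14880838 0.09521072] [0.49222217 0.14853366 0.10917111] [0.04777398 0.0245232  0.03823083]
orange 0.12246770581729428 ((0.4568721652030945, -0.048047903925180435), (0.07296635210514069, 0.09874427318572998), 14.279047012329102) [[ 0.4093387  -0.00919945]
 [ 0.43369347 -0.10489312]
 [ 0.5044056  -0.08689636]
 [ 0.48005086  0.00879731]]
blue 0.05 569 ((0.539825439453125, 0.07252515107393265), (0.09615558385848999, 0.018542824313044548), 13.197551727294922) [[0.4909000098705292, 0.0706000030040741], [0.4950999915599823, 0.05249999836087227], [0.5888000130653381, 0.07450000196695328], [0.5845000147819519, 0.0925000011920929]]
blue 0.068 1110 ((0.5020963549613953, 0.15609434247016907), (0.07115258276462555, 0.05854625254869461), 11.93228816986084) [[0.4611999988555908, 0.17739999294281006], [0.4733000099658966, 0.1200999990105629], [0.5429999828338623, 0.1348000019788742], [0.5309000015258789, 0.19210000336170197]]
```

Call:
step_arm(
  increments=[
    [[-0.1,1.35,-3],[0,0,0]],
    [[-0.1,1.35,-3],[0,0,0]],
    [[-0.2,1.35,-3],[0,0,0]],
    [[-0.2,1.35,-3],[0,0,0]],
    [[-0.1,1.35,-3],[0,0,0]],
    [[0,0,-3],[0,0,0]],
    [[0,0,-3],[0,0,0]],
    [[0,0,-3],[0,0,0]],
    [[0,0,-3],[0,0,0]],
    [[0,0,-2.9],[0,0,0]],
  ],
  fingers=0.5,
)

```text
clock: 3.15
tool_pos: [0.4593, 0.1466, 0.0983]
eef_rot: [0.621, 0.784, -0.0, 0.0]
contact_force: [0.2, -0.1, 0.3]
opening: 0.498
finger_force: 0.0
```

Call:
step_arm(
  increments=[
    [[0,0,0],[0,0,0]],
    [[0,0,0],[0,0,0]],
    [[0,0,0],[0,0,0]],
    [[0,0,0],[0,0,0]],
    [[0,0,0],[0,0,0]],
    [[0,0,0],[0,0,0]],
    [[0,0,0],[0,0,0]],
    [[0,0,0],[0,0,0]],
    [[0,0,0],[0,0,0]],
    [[0,0,0],[0,0,0]],
  ],
  fingers=0,
  grip_force=30,
)

```text
clock: 4.15
tool_pos: [0.4592, 0.1476, 0.1007]
eef_rot: [0.62, 0.785, 0.0, 0.0]
contact_force: [-3.0, -1.4, 7.6]
opening: 0.238
finger_force: 30.0
```

```bash
python3 look.py g1
```

```text
4.15 [0.45918131 0.1475973  0.10065474] [6.19977901e-01 7.84619136e-01 1.27405764e-04 4.44130655e-04] [-0.16412819  0.77299066 -0.39466217  2.09804119  0.74191299  0.40969402
 -0.9194486 ] [-2.96650558 -1.4376554   7.58801493] 0.23769432862648843
```

```bash
cat > circ.py <<'E'
import numpy as np,sys
a=float(sys.argv[1]);st=float(sys.argv[2]);n=int(sys.argv[3])
t=np.radians(a-st*np.arange(n+1));P=4.5*np.c_[np.cos(t),np.sin(t)]
D=np.diff(np.r_[P[:1],P[1:]].round(2),axis=0).round(2)
for i in range(0,n,10):print([[[float(x),float(y),0],[0,0,0]] for x,y in D[i:i+10]])
E
python3 circ.py 177 12 30
```

```text
[[[0.14, 0.92, 0], [0, 0, 0]], [[0.34, 0.88, 0], [0, 0, 0]], [[0.51, 0.79, 0], [0, 0, 0]], [[0.67, 0.67, 0], [0, 0, 0]], [[0.79, 0.51, 0], [0, 0, 0]], [[0.88, 0.34, 0], [0, 0, 0]], [[0.92, 0.14, 0], [0, 0, 0]], [[0.94, -0.05, 0], [0, 0, 0]], [[0.91, -0.24, 0], [0, 0, 0]], [[0.84, -0.43, 0], [0, 0, 0]]]
[[[0.73, -0.59, 0], [0, 0, 0]], [[0.59, -0.73, 0], [0, 0, 0]], [[0.43, -0.84, 0], [0, 0, 0]], [[0.24, -0.91, 0], [0, 0, 0]], [[0.05, -0.94, 0], [0, 0, 0]], [[-0.14, -0.92, 0], [0, 0, 0]], [[-0.34, -0.88, 0], [0, 0, 0]], [[-0.51, -0.79, 0], [0, 0, 0]], [[-0.67, -0.67, 0], [0, 0, 0]], [[-0.79, -0.51, 0], [0, 0, 0]]]
[[[-0.88, -0.34, 0], [0, 0, 0]], [[-0.92, -0.14, 0], [0, 0, 0]], [[-0.94, 0.05, 0], [0, 0, 0]], [[-0.91, 0.24, 0], [0, 0, 0]], [[-0.84, 0.43, 0], [0, 0, 0]], [[-0.73, 0.59, 0], [0, 0, 0]], [[-0.59, 0.73, 0], [0, 0, 0]], [[-0.43, 0.84, 0], [0, 0, 0]], [[-0.24, 0.91, 0], [0, 0, 0]], [[-0.05, 0.94, 0], [0, 0, 0]]]
```

Call:
step_arm(
  increments=[
    [[0.14,0.92,0.1],[0,0,0]],
    [[0.34,0.88,0],[0,0,0]],
    [[0.51,0.79,0],[0,0,0]],
    [[0.67,0.67,0],[0,0,0]],
    [[0.79,0.51,0],[0,0,0]],
    [[0.88,0.34,0],[0,0,0]],
    [[0.92,0.14,0],[0,0,0]],
    [[0.94,-0.05,0],[0,0,0]],
    [[0.91,-0.24,0],[0,0,0]],
    [[0.84,-0.43,0],[0,0,0]],
  ],
)

```text
clock: 5.2
tool_pos: [0.5278, 0.1833, 0.1008]
eef_rot: [0.62, 0.785, -0.001, -0.001]
contact_force: [-6.1, -1.0, 2.5]
opening: 0.238
finger_force: 30.0
```

Call:
step_arm(
  increments=[
    [[0.73,-0.59,0],[0,0,0]],
    [[0.59,-0.73,0],[0,0,0]],
    [[0.43,-0.84,0],[0,0,0]],
    [[0.24,-0.91,0],[0,0,0]],
    [[0.05,-0.94,0],[0,0,0]],
    [[-0.14,-0.92,0],[0,0,0]],
    [[-0.34,-0.88,0],[0,0,0]],
    [[-0.51,-0.79,0],[0,0,0]],
    [[-0.67,-0.67,0],[0,0,0]],
    [[-0.79,-0.51,0],[0,0,0]],
  ],
)

```text
clock: 6.2
tool_pos: [0.5273, 0.1064, 0.1011]
eef_rot: [0.62, 0.784, 0.003, 0.001]
contact_force: [4.1, 2.4, -6.5]
opening: 0.239
finger_force: 30.0
```

Call:
step_arm(
  increments=[
    [[-0.88,-0.34,0],[0,0,0]],
    [[-0.92,-0.14,0],[0,0,0]],
    [[-0.94,0.05,0],[0,0,0]],
    [[-0.91,0.24,0],[0,0,0]],
    [[-0.84,0.43,0],[0,0,0]],
    [[-0.73,0.59,0],[0,0,0]],
    [[-0.59,0.73,0],[0,0,0]],
    [[-0.43,0.84,0],[0,0,0]],
    [[-0.24,0.91,0],[0,0,0]],
    [[-0.05,0.94,0],[0,0,0]],
  ],
)

```text
clock: 7.2
tool_pos: [0.4589, 0.146, 0.1009]
eef_rot: [0.62, 0.784, -0.002, 0.001]
contact_force: [4.2, -5.3, -1.4]
opening: 0.234
finger_force: 30.0
```

```bash
python3 look.py s1 side; python3 circ.py 177 6 30
```

```text
7.2 [0.45891856 0.14598845 0.10087559] [ 0.62044623  0.78424571 -0.00182719  0.00134495] [-0.1653605   0.77214694 -0.39172928  2.09806036  0.73931196  0.41267049
 -0.91739535] [ 4.16173218 -5.34030294 -1.383331  ] 0.23401742746315007
[[[0.05, 0.46, 0], [0, 0, 0]], [[0.09, 0.46, 0], [0, 0, 0]], [[0.15, 0.45, 0], [0, 0, 0]], [[0.19, 0.43, 0], [0, 0, 0]], [[0.24, 0.41, 0], [0, 0, 0]], [[0.27, 0.38, 0], [0, 0, 0]], [[0.32, 0.35, 0], [0, 0, 0]], [[0.35, 0.32, 0], [0, 0, 0]], [[0.38, 0.27, 0], [0, 0, 0]], [[0.41, 0.24, 0], [0, 0, 0]]]
[[[0.43, 0.19, 0], [0, 0, 0]], [[0.45, 0.15, 0], [0, 0, 0]], [[0.46, 0.09, 0], [0, 0, 0]], [[0.46, 0.05, 0], [0, 0, 0]], [[0.48, 0.0, 0], [0, 0, 0]], [[0.46, -0.05, 0], [0, 0, 0]], [[0.46, -0.09, 0], [0, 0, 0]], [[0.45, -0.15, 0], [0, 0, 0]], [[0.43, -0.19, 0], [0, 0, 0]], [[0.41, -0.24, 0], [0, 0, 0]]]
[[[0.38, -0.27, 0], [0, 0, 0]], [[0.35, -0.32, 0], [0, 0, 0]], [[0.32, -0.35, 0], [0, 0, 0]], [[0.27, -0.38, 0], [0, 0, 0]], [[0.24, -0.41, 0], [0, 0, 0]], [[0.19, -0.43, 0], [0, 0, 0]], [[0.15, -0.45, 0], [0, 0, 0]], [[0.09, -0.46, 0], [0, 0, 0]], [[0.05, -0.46, 0], [0, 0, 0]], [[0.0, -0.48, 0], [0, 0, 0]]]
```

Call:
step_arm(
  increments=[
    [[0.05,0.46,0],[0,0,0]],
    [[0.09,0.46,0],[0,0,0]],
    [[0.15,0.45,0],[0,0,0]],
    [[0.19,0.43,0],[0,0,0]],
    [[0.24,0.41,0],[0,0,0]],
    [[0.27,0.38,0],[0,0,0]],
    [[0.32,0.35,0],[0,0,0]],
    [[0.35,0.32,0],[0,0,0]],
    [[0.38,0.27,0],[0,0,0]],
    [[0.41,0.24,0],[0,0,0]],
  ],
)

```text
clock: 8.25
tool_pos: [0.4803, 0.1832, 0.1007]
eef_rot: [0.62, 0.785, -0.004, -0.0]
contact_force: [-3.5, -4.5, 5.2]
opening: 0.241
finger_force: 30.0
```

```bash
python3 circ.py 117 3 30
```

```text
[[[0.21, 0.1, 0], [0, 0, 0]], [[0.22, 0.09, 0], [0, 0, 0]], [[0.22, 0.08, 0], [0, 0, 0]], [[0.23, 0.07, 0], [0, 0, 0]], [[0.22, 0.05, 0], [0, 0, 0]], [[0.24, 0.04, 0], [0, 0, 0]], [[0.23, 0.04, 0], [0, 0, 0]], [[0.23, 0.01, 0], [0, 0, 0]], [[0.24, 0.01, 0], [0, 0, 0]], [[0.24, -0.01, 0], [0, 0, 0]]]
[[[0.23, -0.01, 0], [0, 0, 0]], [[0.23, -0.04, 0], [0, 0, 0]], [[0.24, -0.04, 0], [0, 0, 0]], [[0.22, -0.05, 0], [0, 0, 0]], [[0.23, -0.07, 0], [0, 0, 0]], [[0.22, -0.08, 0], [0, 0, 0]], [[0.22, -0.09, 0], [0, 0, 0]], [[0.21, -0.1, 0], [0, 0, 0]], [[0.21, -0.11, 0], [0, 0, 0]], [[0.2, -0.13, 0], [0, 0, 0]]]
[[[0.2, -0.13, 0], [0, 0, 0]], [[0.18, -0.14, 0], [0, 0, 0]], [[0.18, -0.16, 0], [0, 0, 0]], [[0.17, -0.16, 0], [0, 0, 0]], [[0.16, -0.17, 0], [0, 0, 0]], [[0.16, -0.18, 0], [0, 0, 0]], [[0.14, -0.18, 0], [0, 0, 0]], [[0.13, -0.2, 0], [0, 0, 0]], [[0.13, -0.2, 0], [0, 0, 0]], [[0.11, -0.21, 0], [0, 0, 0]]]
```

Call:
step_arm(
  increments=[
    [[0.21,0.1,0],[0,0,0]],
    [[0.22,0.09,0],[0,0,0]],
    [[0.22,0.08,0],[0,0,0]],
    [[0.23,0.07,0],[0,0,0]],
    [[0.22,0.05,0],[0,0,0]],
    [[0.24,0.04,0],[0,0,0]],
    [[0.23,0.04,0],[0,0,0]],
    [[0.23,0.01,0],[0,0,0]],
    [[0.24,0.01,0],[0,0,0]],
    [[0.24,-0.01,0],[0,0,0]],
  ],
)

```text
clock: 9.25
tool_pos: [0.5025, 0.1899, 0.1007]
eef_rot: [0.619, 0.785, -0.003, -0.001]
contact_force: [-5.2, -2.2, 5.0]
opening: 0.236
finger_force: 30.0
```

Call:
step_arm(
  increments=[
    [[0.23,-0.01,0],[0,0,0]],
    [[0.23,-0.04,0],[0,0,0]],
    [[0.24,-0.04,0],[0,0,0]],
    [[0.22,-0.05,0],[0,0,0]],
    [[0.23,-0.07,0],[0,0,0]],
    [[0,0,0],[0,0,0]],
    [[0,0,0],[0,0,0]],
    [[0,0,0],[0,0,0]],
    [[0,0,0],[0,0,0]],
    [[0,0,0],[0,0,0]],
  ],
)

```text
clock: 10.25
tool_pos: [0.5148, 0.1887, 0.1007]
eef_rot: [0.619, 0.785, -0.002, -0.001]
contact_force: [-5.6, -0.5, 4.3]
opening: 0.242
finger_force: 30.0
```

Call:
step_arm(
  increments=[
    [[0.22,-0.08,0],[0,0,0]],
    [[0.22,-0.09,0],[0,0,0]],
    [[0.21,-0.1,0],[0,0,0]],
    [[0.21,-0.11,0],[0,0,0]],
    [[0.2,-0.13,0],[0,0,0]],
    [[0,0,0],[0,0,0]],
    [[0,0,0],[0,0,0]],
    [[0,0,0],[0,0,0]],
    [[0,0,0],[0,0,0]],
    [[0,0,0],[0,0,0]],
  ],
)

```text
clock: 11.25
tool_pos: [0.5246, 0.185, 0.1007]
eef_rot: [0.619, 0.786, -0.001, -0.002]
contact_force: [-7.3, 2.2, 4.2]
opening: 0.242
finger_force: 30.0
```

Call:
step_arm(
  increments=[
    [[0.2,-0.13,0],[0,0,0]],
    [[0.18,-0.14,0],[0,0,0]],
    [[0.18,-0.16,0],[0,0,0]],
    [[0,0,0],[0,0,0]],
    [[0,0,0],[0,0,0]],
    [[0,0,0],[0,0,0]],
    [[0,0,0],[0,0,0]],
    [[0,0,0],[0,0,0]],
    [[0,0,0],[0,0,0]],
    [[0,0,0],[0,0,0]],
  ],
)

```text
clock: 12.25
tool_pos: [0.5269, 0.1838, 0.1006]
eef_rot: [0.617, 0.787, -0.001, -0.005]
contact_force: [-14.0, 6.3, 5.2]
opening: 0.243
finger_force: 30.0
```

Tangential push is about 15 N, so the box is clamped. I'll relax the command, release and rise.

Call:
step_arm(
  increments=[
    [[-0.2,0.15,0],[0,0,0]],
    [[-0.2,0.15,0],[0,0,0]],
    [[0,0,0],[0,0,0]],
    [[0,0,0],[0,0,0]],
    [[0,0,0],[0,0,0]],
    [[0,0,0],[0,0,0]],
    [[0,0,0],[0,0,0]],
    [[0,0,0],[0,0,0]],
    [[0,0,0],[0,0,0]],
    [[0,0,0],[0,0,0]],
  ],
)

```text
clock: 13.25
tool_pos: [0.5257, 0.1844, 0.1007]
eef_rot: [0.618, 0.786, -0.001, -0.003]
contact_force: [-7.5, 3.0, 4.0]
opening: 0.238
finger_force: 30.0
```

Call:
step_arm(
  increments=[
    [[0,0,0],[0,0,0]],
    [[0,0,0],[0,0,0]],
    [[0,0,0],[0,0,0]],
    [[0,0,0],[0,0,0]],
    [[0,0,0],[0,0,0]],
    [[0,0,1],[0,0,0]],
    [[0,0,2],[0,0,0]],
    [[0,0,4],[0,0,0]],
    [[0,0,5],[0,0,0]],
    [[0,0,5],[0,0,0]],
  ],
  fingers=0.45,
)

```text
clock: 14.25
tool_pos: [0.5297, 0.1817, 0.273]
eef_rot: [0.62, 0.785, -0.0, -0.0]
contact_force: [1.0, -0.3, -0.7]
opening: 0.45
finger_force: 0.0
```

Call:
step_arm(
  increments=[
    [[-1,-2.2,2],[0,0,0]],
    [[-1,-2.2,2],[0,0,0]],
    [[-1,-2.2,2],[0,0,0]],
    [[-1,-2.2,2],[0,0,0]],
    [[-1,-2.2,2],[0,0,0]],
    [[-1,-2.2,2],[0,0,0]],
    [[-1,-2.2,2],[0,0,0]],
    [[-1,-2.2,0],[0,0,0]],
    [[-1,-2.2,0],[0,0,0]],
    [[0,0,0],[0,0,0]],
  ],
)

```text
clock: 15.25
tool_pos: [0.4389, -0.0192, 0.4112]
eef_rot: [0.622, 0.783, -0.001, 0.001]
contact_force: [-0.1, -0.4, 0.2]
opening: 0.452
finger_force: 0.0
```

```bash
python3 look.py w2
```

```text
15.25 [ 0.43886972 -0.01920842  0.41119967] [ 6.21985271e-01  7.83027731e-01 -1.21311565e-03  6.50879956e-04] [ 0.49459926  0.29681193 -0.75579944  1.78896826  0.22491993  1.14444921
 -0.10524239] [-0.1291127  -0.44587213  0.15691542] 0.45166680004000664
```

View pics/w2.png

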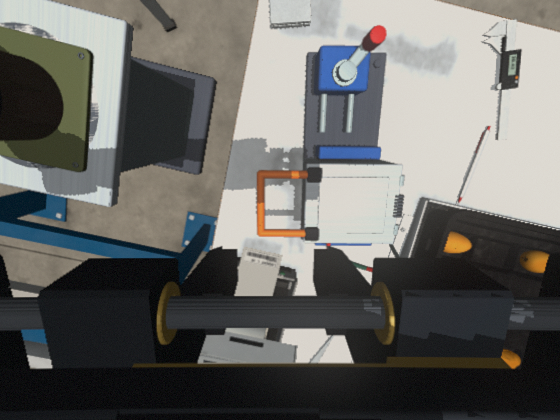

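The sliding jaw (348,153) now touches the box. The crank points far-left at (377,35), and the bar runs at x≈262, y 172–234. Next I'll measure the bar.

```bash
python3 - <<'E'
import pickle
from h import *
c,p,d,s=pickle.load(open("w2.pkl","rb"))
m=mask(p,"orange").copy();m[:,:245]=0;m[:,320:]=0;m[:160]=0;m[245:]=0
P=depthpts(c,d,m);P=P[P[:,2]>.1];rect=cv2.minAreaRect(P[:,:2].astype(np.float32));print(P[:,2].mean(),rect);B=cv2.boxPoints(rect);print(B)
b=B[np.argsort(B[:,0])][:2];n=b.mean(0);yaw=np.arctan2(*(b[0]-b[1])[::-1]);
# direction: perpendicular to near edge
y=(b[np.argmax(b[:,1])]-b[np.argmin(b[:,1])]);y/=np.linalg.norm(y);x=np.array([y[1],-y[0]])
bar=n+.006*x;print("bar",bar,"yawdeg",np.degrees(np.arctan2(x[1],x[0])),"hinge",bar+.205*x)
# bar centreline direct: px near the bar
q=P[((P[:,:2]-n)@x<.012)];print(q.mean(0),len(q),np.percentile(q[:,2],[5,50,95]))
t=s["tool_pos"];print("delta cm",(bar-t[:2])*100, (.117-.019-t[2])*100)
E
```

```text
0.1228684964779015 ((0.4559069573879242, -0.05332529544830322), (0.07216479629278183, 0.09875360131263733), 11.933595657348633)
[[ 0.41039434 -0.01247667]
 [ 0.43081442 -0.10909601]
 [ 0.50141954 -0.09417392]
 [ 0.4809995   0.00244541]]
bar [ 0.4264747  -0.05954567] yawdeg 11.933601 hinge [ 0.6270442  -0.01715618]
[ 0.42575286 -0.05849533  0.12291185] 401 [0.12097251 0.12302453 0.1245467 ]
delta cm [-1.23950339 -4.03372524] -31.31996743079748
```

Call:
step_arm(
  increments=[
    [[-0.2,-0.5,-2],[0,0,0]],
    [[-0.2,-0.5,-2],[0,0,0]],
    [[-0.2,-0.5,-2],[0,0,0]],
    [[-0.2,-0.5,-2],[0,0,0]],
    [[-0.2,-0.5,-2],[0,0,0]],
    [[-0.2,-0.5,-2],[0,0,0]],
    [[0,-0.5,-2],[0,0,0]],
    [[0,-0.5,-2],[0,0,0]],
    [[0,0,-2],[0,0,0]],
    [[0,0,-2],[0,0,0]],
  ],
)

```text
clock: 16.3
tool_pos: [0.4291, -0.0547, 0.2102]
eef_rot: [0.619, 0.785, 0.001, 0.0]
contact_force: [-0.3, -0.5, -0.2]
opening: 0.45
finger_force: 0.0
```

Call:
step_arm(
  increments=[
    [[0,0,-2],[0,0,0]],
    [[0,0,-2],[0,0,0]],
    [[0,0,-2],[0,0,0]],
    [[0,0,0],[0,0,0]],
    [[0,0,0],[0,0,0]],
    [[0,0,0],[0,0,0]],
    [[0,0,0],[0,0,0]],
    [[0,0,0],[0,0,0]],
    [[0,0,0],[0,0,0]],
    [[0,0,0],[0,0,0]],
  ],
)

```text
clock: 17.3
tool_pos: [0.4283, -0.0563, 0.151]
eef_rot: [0.62, 0.785, 0.0, 0.0]
contact_force: [-0.1, 0.1, 0.8]
opening: 0.451
finger_force: 0.0
```

```bash
python3 look.py w3;python3 look.py s3 side;python3 - <<'E'
from plant import r
from h import *
import pickle
c,p,d,s=pickle.load(open("s3.pkl","rb"))
for X in ([.4265,-.0595,.117],[.627,-.017,.115]):print(proj(c,X))
a,b=p[170:290,220:360],0
cv2.imwrite("pics/s3c.png",cv2.resize(a,None,fx=5,fy=5)[:,:,::-1])
E
```

```text
17.3 [ 0.42833683 -0.05627399  0.15097435] [6.20051175e-01 7.84561321e-01 1.52394357e-04 2.25951008e-04] [ 0.30774751  0.64258505 -0.44462438  2.20627997  0.67420817  0.42574229
 -0.45244607] [-0.1177143   0.07434566  0.77906688] 0.4506965737150816
17.35 [ 0.42829847 -0.05623636  0.15090008] [6.20031876e-01 7.84576597e-01 1.21075376e-04 1.48555336e-04] [ 0.30765163  0.64274464 -0.44457753  2.20631357  0.67420761  0.42569982
 -0.45246338] [-0.41822538  0.58273979 -0.35899259] 0.45117340933692923
[[324.49992474 227.01196345]]
[[259.70930148 213.73374554]]
```

View pics/s3c.png

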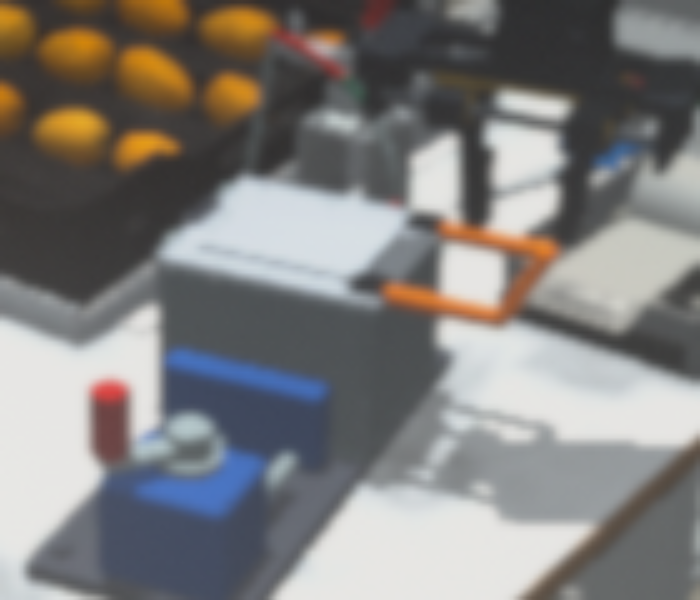

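Call:
step_arm(
  increments=[
    [[0,-0.1,-0.9],[0,0,0]],
    [[0,-0.1,-0.9],[0,0,0]],
    [[-0.1,-0.1,-0.9],[0,0,0]],
    [[-0.1,0,-0.9],[0,0,0]],
    [[0,0,-0.9],[0,0,0]],
    [[0,0,-0.8],[0,0,0]],
    [[0,0,0],[0,0,0]],
    [[0,0,0],[0,0,0]],
    [[0,0,0],[0,0,0]],
    [[0,0,0],[0,0,0]],
  ],
)

```text
clock: 18.4
tool_pos: [0.4264, -0.0592, 0.098]
eef_rot: [0.62, 0.785, 0.0, 0.0]
contact_force: [-0.1, 0.2, 0.0]
opening: 0.452
finger_force: 0.0
```

Call:
step_arm(
  increments=[
    [[0,0,0],[0,0,0]],
    [[0,0,0],[0,0,0]],
    [[0,0,0],[0,0,0]],
    [[0,0,0],[0,0,0]],
    [[0,0,0],[0,0,0]],
    [[0,0,0],[0,0,0]],
    [[0,0,0],[0,0,0]],
    [[0,0,0],[0,0,0]],
    [[0,0,0],[0,0,0]],
    [[0,0,0],[0,0,0]],
  ],
  fingers=0,
  grip_force=15,
)

```text
clock: 19.4
tool_pos: [0.4253, -0.0595, 0.0976]
eef_rot: [0.62, 0.785, -0.001, -0.0]
contact_force: [-5.3, -0.2, 1.6]
opening: 0.126
finger_force: 14.6
```

```bash
cat > arc.py <<'E'
import numpy as np,sys
a0,a1,n=float(sys.argv[1]),float(sys.argv[2]),int(sys.argv[3]);yaw=np.radians(12.3)
t=np.linspace(a0,a1,n+1);h=-20.5*np.cos(t);P=np.c_[h*np.cos(yaw),h*np.sin(yaw),20.5*np.sin(t)].round(2)
D=np.diff(P,axis=0).round(2)
for i in range(0,n,10):print([[list(map(float,q)),[0,0,0]] for q in D[i:i+10]])
E
python3 arc.py 0.01 1.16 30
```

```text
[[[0.02, 0.01, 0.79], [0, 0, 0]], [[0.06, 0.01, 0.78], [0, 0, 0]], [[0.08, 0.02, 0.79], [0, 0, 0]], [[0.11, 0.02, 0.77], [0, 0, 0]], [[0.14, 0.03, 0.78], [0, 0, 0]], [[0.16, 0.04, 0.76], [0, 0, 0]], [[0.2, 0.04, 0.76], [0, 0, 0]], [[0.23, 0.05, 0.75], [0, 0, 0]], [[0.25, 0.06, 0.75], [0, 0, 0]], [[0.28, 0.06, 0.73], [0, 0, 0]]]
[[[0.31, 0.06, 0.72], [0, 0, 0]], [[0.33, 0.08, 0.7], [0, 0, 0]], [[0.36, 0.08, 0.7], [0, 0, 0]], [[0.39, 0.08, 0.68], [0, 0, 0]], [[0.41, 0.09, 0.66], [0, 0, 0]], [[0.44, 0.09, 0.65], [0, 0, 0]], [[0.46, 0.1, 0.63], [0, 0, 0]], [[0.48, 0.11, 0.61], [0, 0, 0]], [[0.51, 0.11, 0.59], [0, 0, 0]], [[0.52, 0.12, 0.57], [0, 0, 0]]]
[[[0.55, 0.11, 0.55], [0, 0, 0]], [[0.57, 0.13, 0.53], [0, 0, 0]], [[0.59, 0.13, 0.5], [0, 0, 0]], [[0.61, 0.13, 0.48], [0, 0, 0]], [[0.62, 0.14, 0.46], [0, 0, 0]], [[0.64, 0.13, 0.43], [0, 0, 0]], [[0.66, 0.15, 0.41], [0, 0, 0]], [[0.67, 0.14, 0.38], [0, 0, 0]], [[0.68, 0.15, 0.36], [0, 0, 0]], [[0.7, 0.16, 0.32], [0, 0, 0]]]
```

Call:
step_arm(
  increments=[
    [[-0.08,0.01,0.79],[0,0,0]],
    [[0.06,0.01,0.78],[0,0,0]],
    [[0.08,0.02,0.79],[0,0,0]],
    [[0.11,0.02,0.77],[0,0,0]],
    [[0.14,0.03,0.78],[0,0,0]],
    [[0.16,0.04,0.76],[0,0,0]],
    [[0.2,0.04,0.76],[0,0,0]],
    [[0.23,0.05,0.75],[0,0,0]],
    [[0.25,0.06,0.75],[0,0,0]],
    [[0.28,0.06,0.73],[0,0,0]],
  ],
)

```text
clock: 20.4
tool_pos: [0.4416, -0.0558, 0.1752]
eef_rot: [0.62, 0.785, 0.001, 0.001]
contact_force: [1.5, -2.5, -1.9]
opening: 0.116
finger_force: 15.0
```

Call:
step_arm(
  increments=[
    [[0.31,0.06,0.72],[0,0,0]],
    [[0.33,0.08,0.7],[0,0,0]],
    [[0.36,0.08,0.7],[0,0,0]],
    [[0.39,0.08,0.68],[0,0,0]],
    [[0.41,0.09,0.66],[0,0,0]],
    [[0.44,0.09,0.65],[0,0,0]],
    [[0.46,0.1,0.63],[0,0,0]],
    [[0.48,0.11,0.61],[0,0,0]],
    [[0.51,0.11,0.59],[0,0,0]],
    [[0.52,0.12,0.57],[0,0,0]],
  ],
)

```text
clock: 21.4
tool_pos: [0.4873, -0.0456, 0.2402]
eef_rot: [0.62, 0.785, 0.004, 0.002]
contact_force: [13.8, -1.4, -15.1]
opening: 0.108
finger_force: 16.1
```

```bash
python3 look.py s4 side;python3 - <<'E'
from h import *
import pickle
c,p,d,s=pickle.load(open("s4.pkl","rb"))
a=p[140:280,220:380]
cv2.imwrite("pics/s4c.png",cv2.resize(a,None,fx=4,fy=4)[:,:,::-1])
E
```

```text
21.4 [ 0.48727183 -0.04556149  0.24017499] [0.61975235 0.78478366 0.00396663 0.0024283 ] [ 0.40214764  0.56478333 -0.62745233  1.9571658   0.4715817   0.75829045
 -0.26514119] [ 13.83940464  -1.41842316 -15.07735429] 0.10768559004037681
```

View pics/s4c.png

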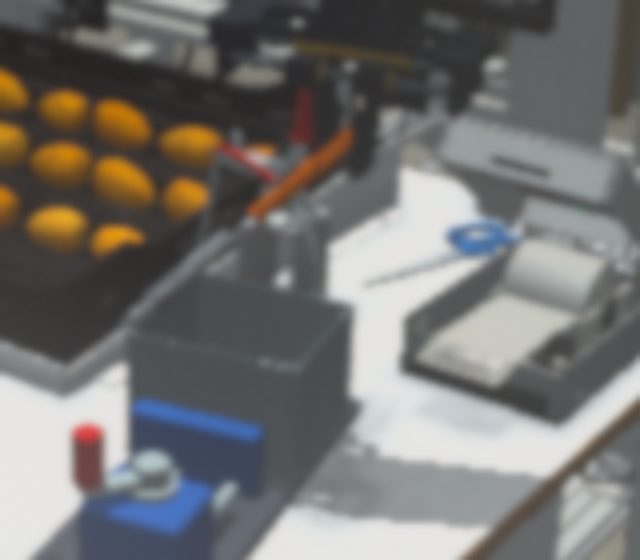

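The lid is about 45° open and follows the fingers, but the arm pulls radially outward with about 20 N. I'll ease inward while continuing.

Call:
step_arm(
  increments=[
    [[0.07,0.02,-0.07],[0,0,0]],
    [[0.07,0.02,-0.07],[0,0,0]],
    [[0.07,0.02,-0.07],[0,0,0]],
    [[0.05,0,-0.05],[0,0,0]],
    [[0.55,0.11,0.52],[0,0,0]],
    [[0.57,0.13,0.5],[0,0,0]],
    [[0.6,0.13,0.46],[0,0,0]],
    [[0,0,0],[0,0,0]],
    [[0,0,0],[0,0,0]],
    [[0,0,0],[0,0,0]],
  ],
)

```text
clock: 22.45
tool_pos: [0.5022, -0.0423, 0.2525]
eef_rot: [0.62, 0.785, -0.001, -0.0]
contact_force: [-4.7, -3.4, 5.6]
opening: 0.109
finger_force: 14.3
```

```bash
cat > st.py <<'E'
from plant import r
import numpy as np
s=r.get_state();y=np.radians(12.3);X=np.array([np.cos(y),np.sin(y),0]);H=np.array([.6262,-.0165,.115])
v=s["tool_pos"]+[0,0,.019]-H;a=-v@X;th=np.arctan2(v[2],a);e=np.array([-np.cos(th)*X[0],-np.cos(th)*X[1],np.sin(th)])
t=np.array([np.sin(th)*X[0],np.sin(th)*X[1],np.cos(th)]);F=s["contact_force"]
print("r",np.hypot(a,v[2]),"th",th,"Frad",F@e,"Ftan",F@t,F,s["moment"],s["opening"],s["clock"])
E
python3 st.py
```

```text
r 0.20131281867539472 th 0.8903001521982019 Frad 7.731381565355584 Ftan -0.5956821360310356 [-4.70275693 -3.4390093   5.63450797] [-0.71324593  0.67759057 -0.06742554] 0.10889886656701554 22.45
```

Call:
step_arm(
  increments=[
    [[0.57,0.12,0.52],[0,0,0]],
    [[0.61,0.13,0.48],[0,0,0]],
    [[0.62,0.14,0.46],[0,0,0]],
    [[0.64,0.13,0.43],[0,0,0]],
    [[0.66,0.15,0.41],[0,0,0]],
    [[0.67,0.14,0.38],[0,0,0]],
    [[0.68,0.15,0.36],[0,0,0]],
    [[0.7,0.16,0.32],[0,0,0]],
    [[0,0,0],[0,0,0]],
    [[0,0,0],[0,0,0]],
  ],
)

```text
clock: 23.45
tool_pos: [0.5554, -0.0304, 0.2836]
eef_rot: [0.62, 0.785, 0.001, -0.0]
contact_force: [7.3, 0.3, -17.1]
opening: 0.111
finger_force: 16.1
```

```bash
python3 st.py; python3 look.py s5 side;python3 - <<'E'
from h import *
import pickle
c,p,d,s=pickle.load(open("s5.pkl","rb"))
a=p[140:280,220:380]
cv2.imwrite("pics/s5c.png",cv2.resize(a,None,fx=4,fy=4,interpolation=cv2.INTER_CUBIC)[:,:,::-1])
E
```

```text
r 0.20097228854073962 th 1.2037459082942215 Frad -18.55189478456359 Ftan 0.5495172466721917 [  7.27317446   0.30181614 -17.11894937] [-0.21102174 -1.31552227 -0.02415888] 0.1105821329325946 23.45
23.45 [ 0.55541808 -0.03041602  0.2835855 ] [ 6.19711014e-01  7.84829230e-01  1.06298681e-03 -4.57960811e-04] [ 0.35716416  0.60117845 -0.6452629   1.70602803  0.42058292  0.97617682
 -0.20947925] [  7.27317446   0.30181614 -17.11894937] 0.1105821329325946
```

View pics/s5c.png

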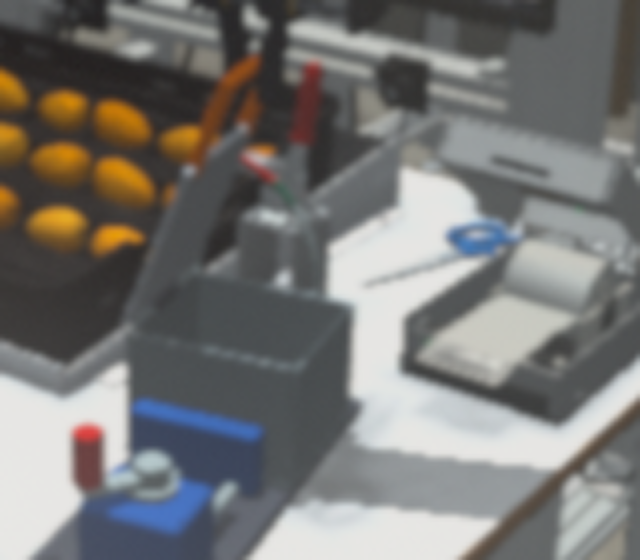

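```bash
sed -i 's/20\.5/20.1/g' arc.py; python3 arc.py 1.204 0.78 16
```

```text
[[[-0.49, -0.1, -0.19], [0, 0, 0]], [[-0.47, -0.11, -0.22], [0, 0, 0]], [[-0.48, -0.1, -0.22], [0, 0, 0]], [[-0.46, -0.1, -0.24], [0, 0, 0]], [[-0.46, -0.1, -0.24], [0, 0, 0]], [[-0.46, -0.1, -0.27], [0, 0, 0]], [[-0.44, -0.1, -0.27], [0, 0, 0]], [[-0.44, -0.09, -0.28], [0, 0, 0]], [[-0.43, -0.1, -0.3], [0, 0, 0]], [[-0.43, -0.09, -0.31], [0, 0, 0]]]
[[[-0.41, -0.09, -0.32], [0, 0, 0]], [[-0.41, -0.09, -0.33], [0, 0, 0]], [[-0.4, -0.09, -0.34], [0, 0, 0]], [[-0.39, -0.08, -0.36], [0, 0, 0]], [[-0.38, -0.08, -0.36], [0, 0, 0]], [[-0.37, -0.08, -0.37], [0, 0, 0]]]
```

Call:
step_arm(
  increments=[
    [[0.05,0.01,-0.12],[0,0,0]],
    [[0.04,0.01,-0.12],[0,0,0]],
    [[-0.49,-0.1,-0.19],[0,0,0]],
    [[-0.47,-0.11,-0.22],[0,0,0]],
    [[-0.48,-0.1,-0.22],[0,0,0]],
    [[-0.46,-0.1,-0.24],[0,0,0]],
    [[-0.46,-0.1,-0.24],[0,0,0]],
    [[-0.46,-0.1,-0.27],[0,0,0]],
    [[-0.44,-0.1,-0.27],[0,0,0]],
    [[-0.44,-0.09,-0.28],[0,0,0]],
  ],
)

```text
clock: 24.5
tool_pos: [0.5177, -0.0388, 0.2633]
eef_rot: [0.62, 0.785, 0.0, 0.0]
contact_force: [4.0, 0.8, -4.5]
opening: 0.103
finger_force: 15.2
```

```bash
python3 st.py
```

```text
r 0.2006203510000163 th 0.9862156193015533 Frad -5.982293441240111 Ftan 0.9159152039685884 [ 3.99116366  0.77735392 -4.48344741] [-0.05436699 -0.99797422 -0.05190467] 0.10270536510708338 24.5
```

Call:
step_arm(
  increments=[
    [[-0.4,-0.09,-0.33],[0,0,0]],
    [[-0.41,-0.09,-0.33],[0,0,0]],
    [[-0.4,-0.09,-0.33],[0,0,0]],
    [[-0.41,-0.09,-0.33],[0,0,0]],
    [[-0.4,-0.09,-0.34],[0,0,0]],
    [[-0.39,-0.08,-0.36],[0,0,0]],
    [[-0.38,-0.08,-0.36],[0,0,0]],
    [[-0.37,-0.08,-0.37],[0,0,0]],
    [[0,0,0],[0,0,0]],
    [[0,0,0],[0,0,0]],
  ],
)

```text
clock: 25.5
tool_pos: [0.4856, -0.0459, 0.2359]
eef_rot: [0.62, 0.785, -0.001, -0.0]
contact_force: [-2.3, -0.6, 2.6]
opening: 0.105
finger_force: 14.8
```

```bash
python3 st.py;python3 look.py s6 side;python3 - <<'E'
from h import *
import pickle
c,p,d,s=pickle.load(open("s6.pkl","rb"))
a=p[150:220,230:325]
cv2.imwrite("pics/s6c.png",cv2.resize(a,None,fx=8,fy=8,interpolation=cv2.INTER_CUBIC)[:,:,::-1])
E
```

```text
r 0.20048180021875397 th 0.7724265705891264 Frad 3.5224030166056877 Ftan 0.2586226761575891 [-2.26079911 -0.62630982  2.64342844] [-0.14887976  0.29125377 -0.07718698] 0.10467360559168844 25.5
25.5 [ 0.48564412 -0.04588286  0.23591129] [ 6.19937836e-01  7.84650651e-01 -5.27735720e-04 -3.95801282e-04] [ 0.39595889  0.57245932 -0.62239904  1.95826167  0.47593981  0.76089658
 -0.27101929] [-2.26079911 -0.62630982  2.64342844] 0.10467360559168844
```

View pics/s6c.png

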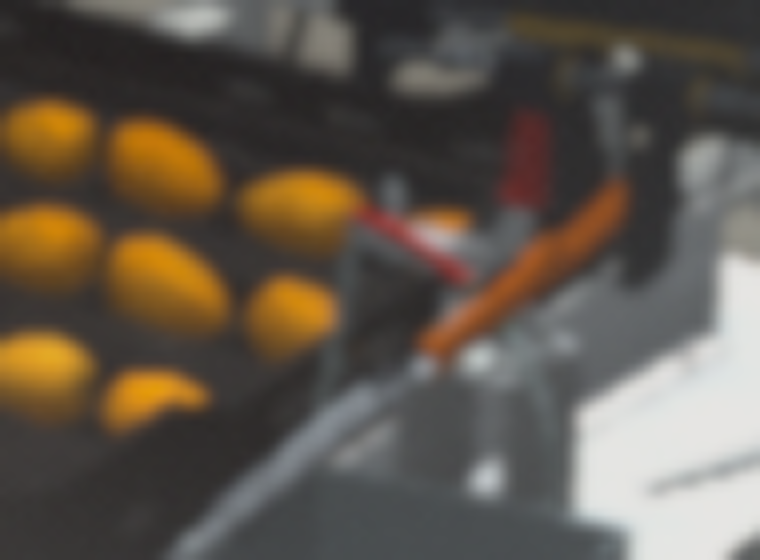

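The bar is held, and the leg and lid are seen edge-on, tilted about 45°. I'll check the angle independently from depth.

```bash
python3 look.py t6 top; python3 - <<'E'
from h import *
import pickle
y=np.radians(12.3);X=np.array([np.cos(y),np.sin(y),0]);Y=np.array([-np.sin(y),np.cos(y),0]);H=np.array([.6262,-.0165,.115])
for n in("s6","t6"):
    c,p,d,s=pickle.load(open(n+".pkl","rb"))
    m=mask(p,"orange")|False;P=depthpts(c,d,m)-H
    a,b,z=-P@X,P@Y,P[:,2]
    k=(abs(b)<.06)&(a>.06)&(a<.2)&(z>.03)&(z<.18);a,b,z=a[k],b[k],z[k]
    print(n,"orange",k.sum())
    if k.sum()>8:
        e=cv2.fitLine(np.c_[a,z].astype(np.float32),cv2.DIST_HUBER,0,.01,.01).ravel();print(" slope ang",np.arctan2(e[1],e[0])%np.pi,"mean",np.arctan2(z,a).mean(), "r max",np.hypot(a,z).max())
    P=depthpts(c,d,np.ones(d.shape,bool))-H;a,b,z=-P@X,P@Y,P[:,2]
    k=(abs(b)<.055)&(np.hypot(a,z)<.13)&(np.hypot(a,z)>.02)&(abs(np.arctan2(z,a)-.78)<.25)
    print(" lid pts",k.sum())
    if k.sum()>10:
        e=cv2.fitLine(np.c_[a,z][k].astype(np.float32),cv2.DIST_HUBER,0,.01,.01).ravel();print(" lid ang",np.arctan2(e[1],e[0])%np.pi,e[2:])
E
```

```text
25.55 [ 0.48578618 -0.04587925  0.23604406] [ 6.19960583e-01  7.84632778e-01 -4.50963590e-04 -2.75430842e-04] [ 0.3960047   0.57232855 -0.62250821  1.95796704  0.47593823  0.76105124
 -0.27102889] [-3.28047565 -1.27446869  3.53336774] 0.10728276469896789
s6 orange 101
 slope ang 0.77015364 mean 0.8171211412162974 r max 0.2123521650299699
 lid pts 55
 lid ang 0.8158816 [0.05060736 0.06272242]
t6 orange 0
 lid pts 28
 lid ang 0.9001204 [0.01999975 0.02590808]
```

Three of the angle estimates lie at 0.77–0.82 rad; a fourth, from only 28 top-view points, gave 0.90. I take the lid to be mid-green: it is still and the forces are small. Handing in.

```bash
python3 -c "
from plant import r
print(r.finish_job())"
```

```text
the job is handed in; nothing more can be done
None
```

I handed the job in at about 25.6 s. The box is clamped with about 15 N at the knob. I lifted the lid to about 1.20 rad, well past its balance point, and brought it back to about 0.78 rad, near the middle of the green band, where the gripper still holds it; the angle comes from the hand's position and camera depth, because I could not read the pointer itself.

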